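# Sort the lamp parts and complete the reflector row

### The arm

A 6-joint arm with a two-finger parallel gripper is mounted at the origin on the work surface. World frame = base frame: x ahead of the robot, y to its left, z up, the work surface at z = 0. Lengths are in m, angles in rad, forces in N, time in s.
With the tool pointing down it reaches from about 0.35 to 0.775 m from the base axis. Payload 7.3 kg.
Tool frame: the origin (TCP) lies between the finger pads; the fingertips stand 14 mm ahead of it and the grasp point (between the pads) lies 5 mm behind it; z points along the fingers, y is the line along which they close (so a half turn about z gives the same grasp; the last joint's range is limited). The gripper opens to 92 mm and grips with 3 to 60 N. Pads are 19 mm wide; open, the fingers measure 130 mm over their backs; the gripper's body (75 mm by 190 mm) begins 47 mm behind the grasp point.
Start: joints at [1.175, 0.342, 1.524, -0, 1.275, -0.146], TCP at [0.13, 0.509, 0.241] pointing down, gripper open.
Joint ranges: [-2.53, 2.53], [-0.77, 2.02], [0.04, 2.7], [-1, 4.14], [0.28, 2.66], [-3.11, 3.11]. Speed limits (rad/s): [2.57, 2.57, 3.14, 3.14, 3.14, 3.14].

### API

Orientations are given as [roll, pitch, yaw] about the fixed x, y, z axes, in that order (R = Rz(yaw) Ry(pitch) Rx(roll)).
In Python, from cell import robot, eyes gives the robot as it stands. The module is installed in compiled form; this text tells all that it offers.
- The arm moves only by the shell command python3 -m handwheel 'ROWS' [FORCE]. ROWS is JSON, one flat list of numbers, 5 for each row, row after row: the shift along the world's x, y, z in mm, then the turn about the world's z in rad, then the opening, from 0 (shut) to 1 (fully open). In form: [x, y, z, spin, jaw, x, y, z, spin, jaw, ...]. A call has 1 to 8 rows; each row shifts and turns the commanded pose from where the row before left it; what a row does not reach is not made up. A row lasts 1/10 s, in which the tool goes at most 50 mm and 8.59 degrees, less where a joint would pass 70% of its speed; a pose out of reach is approached as far as the arm can. A call with a gripper value outside its range is refused whole. The fingers move at their own pace and stop on an object; FORCE is the grip in N (left out, the last holds). Time passes only in rows, so rows that do not move let the fingers close. It gives the time, the measured TCP pose, the force, the opening and the grip force at its end, in the units of the state.
- robot.observe(): the state, without advancing time (a new reading comes with each control period).
- eyes.read_camera(name): name is "scene" or "top"; returns (picture, depth): 400x640x3 uint8, blue, green, red; 400x640 float32, m along the optical axis (not along the pixel's ray), 0 where there is no reading.
- eyes.calibration(name): a dict with "fx", "fy", "cx", "cy" (pixels), "world_to_cam" (4x4, takes a point from world to camera coordinates). Camera axes: x right, y down, z forward; pixel columns grow to the right and rows downward; lengths in m; the calibration is good to about 2 mm. A picture is of the moment at which its call begins. calibration takes no time and is no camera call.
- robot.hand_in(): hands the job in; it is judged then, once.
The state is a dict: "time": time; "qpos": joint angles; "qvel": joint speeds; "joint_efforts": joint torques, N m; "tool_pos": TCP position; "tool_rot": TCP orientation; "contact_force": force on the tool from outside, world axes, zero at the start; "torque": the same for the moment, N m; "opening": finger opening in m; "grip_force": force on a finger pad.
Only numpy, scipy, OpenCV 4.12 (cv2) and the standard library are available. Lean on these libraries where they do the work, as an engineer would, in place of code of your own. Each camera call takes 0.05 s, during which the arm holds its last target. There are 200 camera calls.

### The job

Clear the mixed lamp parts from the bench: put both round caps into the bin whose ledge carries the sample cap and the U-bracket into the bin whose ledge carries the sample bracket. Stand the loose reflector gently, upright, in the empty place between the two on the low shelf, so that the three make one straight, evenly spaced row. Do not shift the two reflectors already on the shelf, and leave the beaker, spacer ring, hex nut and jar where they are.

Things in the scene. Friction and masses are not known exactly. Their poses are not given: they have to be found in the camera images.
- cap1: lamp cap of bright steel, a round ribbed shell 40 mm in diameter and 34 mm high, the straight shell reaching 23 mm up, with a small contact button on top, standing open end down on the bench; loose, about 30 g. Origin: centre of its underside, z up
- cap2: lamp cap of bright steel, a round ribbed shell 40 mm in diameter and 34 mm high, the straight shell reaching 23 mm up, with a small contact button on top, standing open end down on the bench; loose, about 30 g. Origin: centre of its underside, z up (the second one)
- cap1_mid (a point): point on the axis of cap1 at half its height, 17 mm above its origin
- cap2_mid (a point): point on the axis of cap2 at half its height, 17 mm above its origin
- bracket: U-bracket of bright steel, standing on its two legs like a small bridge: 70 mm long (its x axis), 20 mm wide (y), 28 mm high, the flat web on top 4 mm thick, the legs 4 mm thick; loose, about 40 g. Origin: centre of the footprint at bench level, z up
- bracket_mid (a point): point on the axis of the bracket at half its height, 14 mm above its origin
- reflector: aluminium lamp reflector standing mouth down: bell 64 mm in diameter at the bottom, narrowing to a straight round neck 26 mm in diameter from 37 mm up to its top at 70 mm; loose, about 120 g. Origin: centre of its underside, z up. This is the one standing on the bench among the mixed parts
- row_near: aluminium lamp reflector standing mouth down: bell 64 mm in diameter at the bottom, narrowing to a straight round neck 26 mm in diameter from 37 mm up to its top at 70 mm; loose, about 120 g. Origin: centre of its underside, z up. It already stands on the shelf, near the robot's end, about 100 mm from the shelf's middle; stays there
- row_far: aluminium lamp reflector standing mouth down: bell 64 mm in diameter at the bottom, narrowing to a straight round neck 26 mm in diameter from 37 mm up to its top at 70 mm; loose, about 120 g. Origin: centre of its underside, z up. It already stands on the shelf, at the end away from the robot, about 100 mm from the shelf's middle; stays there
- cap_bin: open parts bin of grey plastic, fixed: 120 x 120 mm outside, 55 mm high, walls and floor 4 mm. Origin: centre of its underside, x and y along its sides, z up. From the middle of its -y side, at rim height, an outside ledge 90 x 50 mm sticks out, on which a sample cap is fixed (part of the bin, not to be taken). The two bins are alike but for the sample and may stand in either place
- bracket_bin: open parts bin of grey plastic, fixed: 120 x 120 mm outside, 55 mm high, walls and floor 4 mm. Origin: centre of its underside, x and y along its sides, z up. From the middle of its -y side, at rim height, an outside ledge 90 x 50 mm sticks out, on which a sample bracket is fixed (part of the bin, not to be taken). The two bins are alike but for the sample and may stand in either place
- shelf: low aluminium shelf to the robot's left, fixed, 340 mm long (its x axis, running roughly away from the robot), 110 mm wide (y), flat top 50 mm above the bench. Origin: centre of its footprint at bench level, z up. Two reflectors stand on its centre line with an empty place between them
- beaker: small steel beaker among the parts, 48 mm in diameter, 45 mm high, open top; origin at the centre of its underside; stays there
- spacer: flat aluminium spacer ring among the parts, outer diameter 60 mm, hole 42 mm, 14 mm high; origin at the centre of its underside; stays there
- nut: big dark steel hex nut lying flat among the parts, 46 mm across flats, 24 mm high; origin at the centre of its underside; stays there
- jar: small glass jar with a black cap among the parts, 44 mm in diameter, 48 mm high; origin at the centre of its underside; stays there

How it is judged:
At the end, for the whole second after the job is handed in: Caps in the bin with the sample cap, bracket in the bin with the sample bracket (middle of each inside the walls, below the rim), at rest; the loose reflector still and upright (0.1 rad) on the shelf between the others, within 12 mm of the centre line, its axis 85 mm or more from each neighbour's (x of cap1_mid in the frame of cap_bin between -0.056 and 0.056 m and y of cap1_mid in the frame of cap_bin between -0.056 and 0.056 m and z of cap1_mid in the frame of cap_bin between 0 and 0.055 m and linear speed of each of cap1, cap2, bracket, reflector below 0.02 m/s and x of cap2_mid in the frame of cap_bin between -0.056 and 0.056 m and y of cap2_mid in the frame of cap_bin between -0.056 and 0.056 m and z of cap2_mid in the frame of cap_bin between 0 and 0.055 m and x of bracket_mid in the frame of bracket_bin between -0.056 and 0.056 m and y of bracket_mid in the frame of bracket_bin between -0.056 and 0.056 m and z of bracket_mid in the frame of bracket_bin between 0 and 0.055 m and z of reflector in the frame of shelf between 0.045 and 0.056 m and angle between reflector's own z axis and vertical below 0.1 rad and y of reflector in the frame of shelf between -0.012 and 0.012 m and x of reflector in the frame of shelf between -0.05 and 0.05 m and horizontal distance between reflector and row_near above 0.085 m and horizontal distance between reflector and row_far above 0.085 m); the robot touches nothing.
It fails at once if a reflector of the row is shifted by more than 10 mm or tipped (distance of any of row_near, row_far from where it was at the start of the episode above 0.01 m or angle between any of row_near, row_far's own z axis and vertical above 0.3 rad).
It fails at once if the beaker, spacer ring, hex nut or jar is shifted by more than 30 mm (distance of any of beaker, spacer, nut, jar from where it was at the start of the episode above 0.03 m).
It fails at once if the reflector is let go over the shelf more than 12 mm above its top (contact force between the fingers and reflector below 0.05 N and z of reflector in the frame of shelf above 0.062 m and x of reflector in the frame of shelf between -0.06 and 0.06 m and y of reflector in the frame of shelf between -0.06 and 0.06 m).
It also fails if it takes over 72 s, if anything falls off the work surface, if the arm or the gripper's body presses on something with over 40 N, if the wrist force passes 120 N, or if a joint passes its speed limit or range.

## Working session

There is one attempt and no reset: what is moved stays moved. The work goes in short steps, Python scripts to look and compute and a shell command to move; the robot and the scene stay as the last step left them, time stands still between calls to the robot, and variables do not carry over. Pictures are saved under pics/ and viewed, at most 10 in all, crops included, and the job is handed in when it is done.

```bash
mkdir -p pics; python3 - <<'E'
from cell import robot, eyes
import cv2,numpy as np
for n in("top","scene"):
    p,d=eyes.read_camera(n); cv2.imwrite(f"pics/{n}0.png",p); np.save(f"pics/{n}0.npy",d)
    c=eyes.calibration(n); print(n,c["fx"],c["fy"],c["cx"],c["cy"]); print(np.round(c["world_to_cam"],4).tolist())
s=robot.observe(); print(s["time"],s["tool_pos"],s["tool_rot"],s["opening"])
E
```

```text
top 424.1709185617108 424.1709185617108 325.02773947356854 197.29828637137578
[[-0.0261, -0.9997, -0.001, 0.0161], [-0.9816, 0.0258, -0.1893, 0.4844], [0.1893, -0.0039, -0.9819, 0.8734], [0.0, 0.0, 0.0, 1.0]]
scene 482.73511924783156 482.73511924783156 314.4932993440242 195.68223971516707
[[-0.084, 0.9963, 0.0183, 0.0314], [0.612, 0.0661, -0.7881, -0.2694], [-0.7864, -0.055, -0.6153, 1.6489], [0.0, 0.0, 0.0, 1.0]]
0.1 [0.12963921 0.50838785 0.24012191] [-3.14022958e+00 -2.05841444e-04  2.89171997e+00] 0.09170772690097874
```

View pics/top0.png

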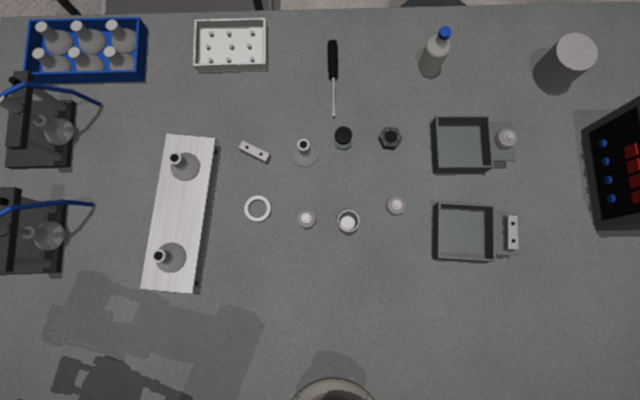

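View pics/scene0.png

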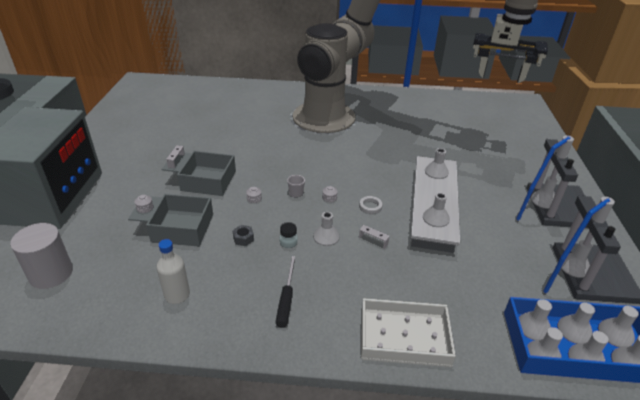

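The top view shows:

| Part | Pixel position |
|---|---|
| Reflector | (304,148) |
| Bracket | (254,151) |
| Caps | (306,219), (397,205) |
| Beaker | (348,221) |
| Ring | (258,209) |
| Jar | (343,137) |
| Nut | (390,138) |
| Cap bin | (463,143), the far one |
| Bracket bin | (465,232), the near one |
| Row necks | (176,158), (159,257) |

The scene view agrees with this. Next I measure from depth.

```bash
cat > h.py <<'E'
from cell import robot, eyes
import cv2,numpy as np
def cloud(n,d):
    c=eyes.calibration(n); v,u=np.mgrid[:400,:640]
    P=np.stack([(u-c["cx"])/c["fx"]*d,(v-c["cy"])/c["fy"]*d,d],-1)
    T=np.linalg.inv(c["world_to_cam"]); W=P@T[:3,:3].T+T[:3,3]; W[d<=0]=np.nan; return W
def blobs(W,zlo,zhi,box,amin=8):
    x0,x1,y0,y1=box
    m=(W[...,2]>zlo)&(W[...,2]<zhi)&(W[...,0]>x0)&(W[...,0]<x1)&(W[...,1]>y0)&(W[...,1]<y1)
    k,l,s,_=cv2.connectedComponentsWithStats(m.astype(np.uint8))
    for i in range(1,k):
        if s[i,4]<amin: continue
        q=W[l==i]; (cx,cy),(a,b),t=cv2.minAreaRect((q[:,:2]*1000).astype(np.float32))
        yield dict(n=s[i,4],rect=(round(cx),round(cy),round(a),round(b),round(t)),mean=np.round(q.mean(0)*1000).tolist(),zmax=round(q[:,2].max()*1000),px=s[i,:4].tolist())
E
python3 - <<'E'
from h import *
for n in("top","scene"):
    W=cloud(n,np.load(f"pics/{n}0.npy")); print(n)
    for b in blobs(W,.007,.12,(.25,.75,-.5,.5),15): print(*b.values())
    print("high")
    for b in blobs(W,.056,.13,(.25,.75,0.0,.5),5): print(*b.values())
    print("bench",np.nanmedian(W[250:270,300:400,2]) if n=="top" else "")
E
```

```text
top
66 (717, -24, 5, 63, 88) [714.0, -23.0, 13.0] 19 [333, 89, 3, 27]
2519 (602, -332, 173, 122, 89) [601.0, -339.0, 45.0] 91 [431, 115, 87, 58]
351 (625, -42, 41, 41, 24) [622.0, -41.0, 39.0] 51 [334, 126, 19, 24]
381 (626, -150, 46, 51, 53) [625.0, -150.0, 21.0] 27 [379, 127, 24, 22]
8101 (464, 319, 112, 340, 83) [457.0, 316.0, 54.0] 120 [140, 134, 77, 160]
511 (596, 47, 55, 60, 10) [591.0, 46.0, 33.0] 72 [292, 139, 27, 27]
287 (601, 161, 71, 21, 62) [599.0, 160.0, 25.0] 30 [239, 141, 32, 22]
286 (470, 155, 57, 57, 0) [470.0, 155.0, 12.0] 17 [245, 196, 26, 26]
263 (468, -155, 38, 39, 10) [467.0, -153.0, 25.0] 36 [387, 197, 19, 18]
2383 (401, -320, 172, 120, 85) [401.0, -331.0, 48.0] 85 [433, 202, 87, 61]
260 (443, 45, 38, 38, 89) [442.0, 45.0, 26.0] 35 [298, 210, 18, 18]
206 (433, -46, 45, 46, 88) [438.0, -48.0, 33.0] 47 [338, 210, 22, 22]
high
128 (598, 47, 25, 25, 65) [597.0, 47.0, 68.0] 72 [298, 139, 12, 13]
641 (558, 304, 54, 61, 42) [555.0, 300.0, 83.0] 122 [169, 152, 31, 28]
698 (363, 327, 53, 60, 78) [363.0, 322.0, 83.0] 122 [152, 243, 33, 30]
bench -0.001984873959471223
sce
[... 374 characters left out ...]
-332, 171, 128, 88) [607.0, -325.0, 41.0] 91 [128, 193, 85, 52]
184 (472, 155, 59, 59, 24) [472.0, 155.0, 12.0] 18 [359, 196, 23, 16]
496 (607, 46, 59, 44, 84) [609.0, 47.0, 34.0] 75 [314, 212, 25, 32]
382 (629, -42, 40, 41, 53) [635.0, -41.0, 34.0] 52 [279, 222, 19, 25]
324 (629, -150, 54, 46, 24) [632.0, -150.0, 21.0] 28 [232, 225, 22, 20]
237 (600, 161, 72, 24, 62) [603.0, 162.0, 25.0] 31 [359, 225, 30, 22]
58 (717, -23, 6, 64, 89) [719.0, -23.0, 15.0] 19 [288, 256, 7, 22]
high
423 (374, 326, 61, 47, 70) [376.0, 328.0, 83.0] 123 [425, 148, 24, 30]
543 (572, 306, 62, 46, 87) [572.0, 304.0, 83.0] 123 [423, 192, 27, 34]
103 (599, 47, 27, 24, 5) [602.0, 47.0, 67.0] 75 [322, 212, 11, 11]
bench
```

```bash
python3 - <<'E'
import cv2
p=cv2.imread("pics/top0.png")[110:290,130:530]
cv2.imwrite("pics/crop.png",cv2.resize(p,None,fx=2,fy=2,interpolation=cv2.INTER_CUBIC))
E
```

```text
(no output)
```

View pics/crop.png

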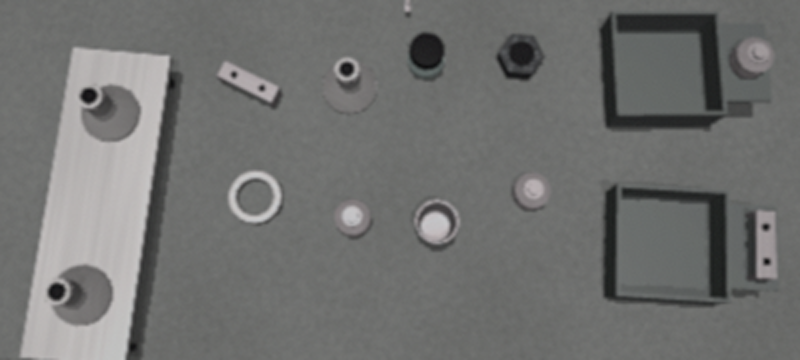

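```bash
python3 - <<'E'
from h import *
for n in("top","scene"):
    W=cloud(n,np.load(f"pics/{n}0.npy")); print(n)
    for b in blobs(W,.11,.135,(.25,.75,0.2,.45),5): print("row",*b.values())
    for b in blobs(W,.062,.085,(.5,.65,0.0,.1),5): print("refl",*b.values())
    for b in blobs(W,.026,.045,(.4,.5,-.2,.1),5): print("cap/bk",*b.values())
    for b in blobs(W,.022,.045,(.55,.65,.11,.2),5): print("brk",*b.values())
    for b in blobs(W,.044,.053,(.25,.7,.2,.45),500): print("shelf",*b.values())
    for b in blobs(W,.045,.058,(.3,.7,-.375,-.2),50): print("bins",*b.values())
E
```

```text
top
row 143 (560, 306, 26, 25, 81) [560.0, 306.0, 118.0] 122 [169, 152, 14, 13]
row 163 (364, 330, 26, 26, 20) [364.0, 329.0, 118.0] 122 [152, 249, 15, 14]
refl 118 (598, 47, 25, 25, 68) [598.0, 47.0, 68.0] 72 [298, 139, 12, 13]
cap/bk 124 (466, -156, 29, 29, 77) [468.0, -155.0, 29.0] 36 [391, 198, 14, 15]
cap/bk 130 (443, 45, 28, 30, 44) [443.0, 45.0, 29.0] 35 [299, 211, 16, 14]
cap/bk 138 (433, -46, 46, 45, 24) [436.0, -47.0, 39.0] 45 [338, 210, 22, 22]
brk 269 (601, 161, 71, 21, 62) [600.0, 161.0, 26.0] 30 [239, 141, 32, 21]
shelf 6560 (464, 319, 112, 340, 83) [457.0, 318.0, 48.0] 53 [140, 134, 76, 160]
bins 699 (602, -311, 129, 122, 90) [602.0, -320.0, 52.0] 57 [435, 115, 62, 54]
bins 998 (402, -306, 145, 121, 85) [400.0, -323.0, 52.0] 58 [437, 202, 71, 60]
scene
row 70 (365, 330, 24, 29, 84) [368.0, 329.0, 118.0] 123 [436, 148, 10, 9]
row 94 (561, 306, 25, 24, 6) [564.0, 306.0, 118.0] 123 [435, 192, 12, 11]
refl 85 (599, 47, 27, 24, 5) [601.0, 47.0, 69.0] 75 [322, 212, 11, 9]
cap/bk 184 (433, -46, 46, 48, 83) [433.0, -46.0, 36.0] 45 [287, 175, 18, 16]
cap/bk 70 (469, -154, 32, 27, 72) [472.0, -154.0, 30.0] 36 [247, 187, 13, 9]
cap/bk 75 (450, 45, 28, 32, 14) [448.0, 45.0, 30.0] 36 [323, 186, 13, 9]
brk 199 (600, 161, 72, 24, 62) [602.0, 161.0, 27.0] 31 [359, 225, 30, 17]
shelf 2676 (464, 318, 111, 345, 83) [492.0, 314.0, 50.0] 53 [411, 156, 49, 89]
bins 606 (402, -305, 143, 127, 86) [404.0, -310.0, 52.0] 58 [174, 150, 61, 33]
bins 685 (602, -311, 129, 126, 89) [605.0, -316.0, 52.0] 58 [145, 193, 67, 40]
```

```bash
python3 -m handwheel '[34,-33,0,0,0.6, 34,-33,0,0,0.6, 34,-33,0,0,0.6, 34,-33,0,0,0.6, 34,-33,0,0,0.6, 34,-33,0,0,0.6, 34,-33,0,0,0.6, 34,-33,0,0,0.6]' 20; python3 -m handwheel '[34,-33,0,0,0.6, 34,-33,0,0,0.6, 34,-33,0,0,0.6, 34,-33,0,0,0.6, 34,-33,0,0,0.6, 25,-25,0,0,0.6, 0,0,0,0,0.6, 0,0,0,0,0.6]' 20
```

```text
time: 0.9
tool_pos: [0.4027, 0.2431, 0.2406]
tool_rot: [-3.142, -0.0, 2.892]
contact_force: [0.2, -0.2, -0.3]
opening: 0.0552
grip_force: 0.0
time: 1.7
tool_pos: [0.5965, 0.0543, 0.2397]
tool_rot: [-3.142, -0.002, 2.89]
contact_force: [-0.3, 1.3, 0.5]
opening: 0.0549
grip_force: 0.0
```

```bash
python3 -m handwheel '[2,-7,-40,0,0.6, 0,0,-45,0,0.6, 0,0,-45,0,0.6, 0,0,-30,0,0.6, 0,0,-20,0,0.6, 0,0,-5,0,0.6, 0,0,0,0,0.6, 0,0,0,0,0.6]' 20; python3 -m handwheel '[0,0,0,0,0.1, 0,0,0,0,0.1, 0,0,0,0,0.1, 0,0,0,0,0.1, 0,0,0,0,0.1, 0,0,0,0,0.1]' 20
```

```text
time: 2.5
tool_pos: [0.5994, 0.0483, 0.0573]
tool_rot: [3.141, 0.002, 2.893]
contact_force: [0.1, -1.0, -0.1]
opening: 0.0551
grip_force: 0.0
time: 3.1
tool_pos: [0.5989, 0.0477, 0.056]
tool_rot: [3.141, 0.0, 2.892]
contact_force: [-0.9, 0.2, 2.9]
opening: 0.025
grip_force: 20.0
```

```bash
python3 -m handwheel '[0,0,15,0,0.1, 0,0,30,0,0.1, 0,0,40,0,0.1, 0,0,40,0,0.1, -10,20,10,0,0.1, -20,38,0,0,0.1, -20,38,0,0,0.1, -20,38,0,0,0.1]'; python3 -m handwheel '[-20,38,0,0,0.1, -20,38,0,0,0.1, -20,38,0,0,0.1, -17,32,0,0,0.1, -10,-10,0,0,0.1, 0,0,0,0,0.1, 0,0,0,0,0.1]'
python3 - <<'E'
from h import *
for n in("top","scene"):
    p,d=eyes.read_camera(n);cv2.imwrite(f"pics/{n}1.png",p[100:320] if n=="top" else p[60:360])
E
```

```text
time: 3.9
tool_pos: [0.5277, 0.1827, 0.1905]
tool_rot: [-3.142, -0.001, 2.891]
contact_force: [0.2, -0.6, -1.9]
opening: 0.0248
grip_force: 20.0
time: 4.6
tool_pos: [0.442, 0.3175, 0.1907]
tool_rot: [-3.142, 0.0, 2.891]
contact_force: [1.1, 0.2, -1.2]
opening: 0.0246
grip_force: 20.0
```

View pics/scene1.png

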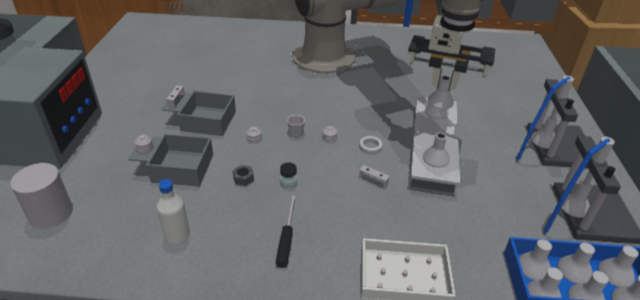

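The reflector hangs upright in the gripper above the shelf, at about (440,105) in the picture. It is 20 mm short in x, which I correct before lowering.

```bash
python3 -m handwheel '[20,0,0,0,0.1, 0,0,0,0,0.1, 0,0,-25,0,0.1, 0,0,-25,0,0.1, 0,0,-15,0,0.1, 0,0,-8,0,0.1, 0,0,0,0,0.1, 0,0,0,0,0.1]'; python3 -m handwheel '[0,0,-3,0,0.1, 0,0,-3,0,0.1, 0,0,-2,0,0.1, 0,0,0,0,0.1, 0,0,0,0,0.1]'
```

```text
time: 5.5
tool_pos: [0.4622, 0.3178, 0.1184]
tool_rot: [3.141, 0.001, 2.891]
contact_force: [-0.0, 0.1, -1.5]
opening: 0.0247
grip_force: 20.0
time: 6.0
tool_pos: [0.4618, 0.3177, 0.1098]
tool_rot: [3.142, -0.0, 2.892]
contact_force: [0.5, -0.8, -1.4]
opening: 0.0249
grip_force: 20.0
```

```bash
python3 -m handwheel '[0,0,-1,0,0.1, 0,0,-1,0,0.1, 0,0,-1,0,0.1, 0,0,0,0,0.1, 0,0,0,0,0.1]'
```

```text
time: 6.5
tool_pos: [0.4618, 0.3177, 0.1067]
tool_rot: [3.142, -0.0, 2.892]
contact_force: [-1.0, -1.0, -0.9]
opening: 0.0248
grip_force: 20.0
```

```bash
python3 -m handwheel '[0,0,-1,0,0.1, 0,0,0,0,0.1, 0,0,0,0,0.1]';
```

```text
time: 6.8
tool_pos: [0.4619, 0.3178, 0.106]
tool_rot: [3.141, 0.0, 2.892]
contact_force: [-0.6, 0.8, 1.2]
opening: 0.0252
grip_force: 20.0
```

It has landed: TCP z is 106, as expected, and the weight has come off. Releasing slowly and lifting.

```bash
python3 -m handwheel '[0,0,0,0,0.3, 0,0,0,0,0.35, 0,0,0,0,0.4, 0,0,0,0,0.45, 0,0,0,0,0.5, 0,0,0,0,0.55, 0,0,0,0,0.55]'; python3 -m handwheel '[0,0,10,0,0.55, 0,0,30,0,0.55, 0,0,40,0,0.55, 0,0,40,0,0.55, 20,-40,0,0,0.55, 20,-40,0,0,0.55, 20,-40,0,0,0.55, 0,0,0,0,0.55]'; python3 - <<'E'
from h import *
for n in("top","scene"):
    p,d=eyes.read_camera(n);cv2.imwrite(f"pics/{n}2.png",p); W=cloud(n,d)
    for b in blobs(W,.11,.135,(.25,.75,0.27,.45),5): print("row",*b.values())
    for b in blobs(W,.022,.045,(.55,.65,.11,.2),5): print("brk",*b.values())
E
```

```text
time: 7.5
tool_pos: [0.4618, 0.3177, 0.1057]
tool_rot: [3.142, -0.0, 2.892]
contact_force: [-0.5, 0.6, -0.1]
opening: 0.0503
grip_force: 0.0
time: 8.3
tool_pos: [0.5239, 0.1934, 0.2266]
tool_rot: [-3.141, 0.002, 2.887]
contact_force: [-0.9, -0.4, 0.5]
opening: 0.0506
grip_force: 0.0
brk 52 (587, 136, 14, 20, 69) [588.0, 135.0, 26.0] 30 [262, 151, 8, 11]
row 76 (363, 330, 30, 25, 2) [368.0, 330.0, 117.0] 124 [436, 148, 10, 9]
row 82 (463, 317, 24, 27, 14) [465.0, 316.0, 118.0] 123 [435, 169, 11, 9]
row 94 (560, 306, 29, 25, 7) [564.0, 306.0, 118.0] 123 [435, 192, 12, 11]
brk 201 (602, 160, 69, 25, 62) [602.0, 161.0, 27.0] 33 [359, 225, 30, 18]
```

The reflector stands at (463,317) and its neighbours have not moved. The bracket is next and needs a spin of +1.33 rad.

```bash
python3 -m handwheel '[10,-4,0,0.145,0.5, 10,-4,0,0.145,0.5, 10,-4,0,0.145,0.5, 10,-4,0,0.145,0.5, 10,-4,0,0.145,0.5, 10,-4,0,0.145,0.5, 10,-4,0,0.145,0.5, 7,-4,0,0.145,0.5]'; python3 -m handwheel '[0,0,-20,0.145,0.5, 0,0,-40,0.025,0.5, 0,0,-40,0,0.5, 0,0,-25,0,0.5, 0,0,0,0,0.5, 0,0,0,0,0.5]'
```

```text
time: 9.2
tool_pos: [0.5986, 0.1674, 0.226]
tool_rot: [3.141, 0.0, -2.223]
contact_force: [0.7, -0.1, -0.2]
opening: 0.0458
grip_force: 0.0
time: 9.8
tool_pos: [0.5988, 0.167, 0.1016]
tool_rot: [-3.141, 0.0, -2.06]
contact_force: [-0.3, 0.4, 0.9]
opening: 0.046
grip_force: 0.0
```

```bash
python3 -m handwheel '[2,-6,-10,0,0.5, 0,0,-35,0,0.5, 0,0,-25,0,0.5, 0,0,-10,0,0.5, 0,0,0,0,0.5, 0,0,0,0,0.5]'; python3 -m handwheel '[0,0,0,0,0.05, 0,0,0,0,0.05, 0,0,0,0,0.05, 0,0,0,0,0.05, 0,0,0,0,0.05, 0,0,0,0,0.05]' 20; python3 -m handwheel '[0,0,15,0,0.05, 0,0,35,0,0.05, 0,0,45,0,0.05, 0,0,45,0,0.05, 0,0,0,0,0.05, 0,0,0,0,0.05]'
```

```text
time: 10.4
tool_pos: [0.6019, 0.1598, 0.0222]
tool_rot: [-3.14, 0.001, -2.061]
contact_force: [-0.1, 0.0, 0.2]
opening: 0.0461
grip_force: 0.0
time: 11.0
tool_pos: [0.601, 0.1598, 0.0212]
tool_rot: [-3.141, 0.0, -2.061]
contact_force: [-0.9, 0.2, 4.0]
opening: 0.0193
grip_force: 20.0
time: 11.6
tool_pos: [0.6012, 0.1598, 0.1626]
tool_rot: [-3.139, 0.002, -2.061]
contact_force: [-0.3, 0.4, -1.7]
opening: 0.0197
grip_force: 20.0
```

```bash
python3 -m handwheel '[-18,-41,0,0,0.05, -18,-41,0,0,0.05, -18,-41,0,0,0.05, -18,-41,0,0,0.05, -18,-41,0,0,0.05, -18,-41,0,0,0.05, -18,-41,0,0,0.05, -18,-41,0,0,0.05]'; python3 -m handwheel '[-18,-41,0,0,0.05, -18,-41,0,0,0.05, -18,-43,0,0,0.05, 0,0,0,0,0.05, 0,0,0,0,0.05]'
```

```text
time: 12.4
tool_pos: [0.4592, -0.1606, 0.1591]
tool_rot: [3.139, -0.018, -2.079]
contact_force: [0.1, 0.4, -0.1]
opening: 0.0199
grip_force: 20.0
time: 12.9
tool_pos: [0.4313, -0.2393, 0.1529]
tool_rot: [-3.137, -0.101, -2.146]
contact_force: [-0.5, -0.3, -0.4]
opening: 0.0197
grip_force: 20.0
```

```bash
python3 -c "
from cell import robot
s=robot.observe();print(s['qpos'].round(3) if hasattr(s['qpos'],'round') else s['qpos'],s['contact_force'])"
```

```text
[-0.6    0.382  1.735 -0.118  1.02  -3.105] [-0.46072111 -0.30998007 -0.35690809]
```

Joint 6 is at its limit, so I spin back. That also lines the bracket up with the bin.

```bash
python3 -m handwheel '[0,0,0,-0.145,0.05, 0,0,0,-0.145,0.05, 0,0,0,-0.145,0.05, 0,0,0,-0.145,0.05, 0,0,0,-0.145,0.05, 0,0,0,-0.145,0.05, 0,0,0,-0.145,0.05, 0,0,0,0,0.05]'
```

```text
time: 13.7
tool_pos: [0.4323, -0.2388, 0.1537]
tool_rot: [-3.135, -0.102, 3.123]
contact_force: [-0.0, -0.2, 0.1]
opening: 0.0193
grip_force: 20.0
```

```bash
python3 -m handwheel '[-15,-28,0,0,0.05, -14,-27,0,0,0.05, 0,0,-30,0,0.05, 0,0,-30,0,0.05, 0,0,-25,0,0.05, 0,0,-10,0,0.05, 0,0,0,0,0.05, 0,0,0,0,0.05]'
```

```text
time: 14.5
tool_pos: [0.4037, -0.2948, 0.0599]
tool_rot: [-3.133, -0.101, 3.125]
contact_force: [-0.2, -0.2, -0.4]
opening: 0.0192
grip_force: 20.0
```

```bash
python3 - <<'E'
from h import *
p,d=eyes.read_camera("top");cv2.imwrite("pics/top3.png",cv2.resize(p[90:290,380:580],None,fx=2.5,fy=2.5))
p,d=eyes.read_camera("scene");cv2.imwrite("pics/scene3.png",cv2.resize(p[60:260,100:340],None,fx=3,fy=3))
print(robot.observe()["qpos"])
E
```

```text
[-0.73955428  0.55800528  1.74914775 -0.09286123  0.90499041 -2.23301389]
```

View pics/scene3.png

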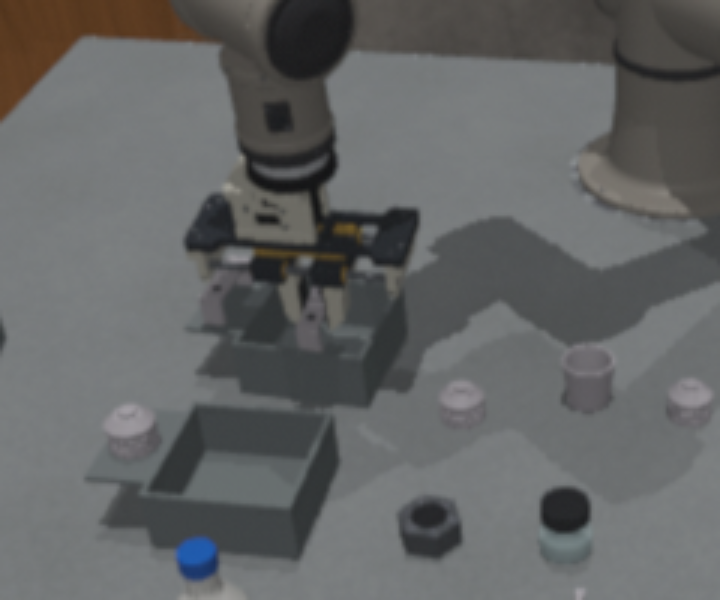

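The bracket hangs over the near bin at about (310,320), clear of the walls. Lowering a bit more and releasing.

```bash
python3 -m handwheel '[0,0,-8,0,0.05, 0,0,0,0,0.05, 0,0,0,0,0.3, 0,0,0,0,0.45, 0,0,0,0,0.45, 0,0,0,0,0.45, 0,0,0,0,0.45]'; python3 -m handwheel '[0,0,30,0,0.55, 0,0,40,0,0.55, 0,0,40,0,0.55, 0,20,0,0,0.55, 10,45,0,0,0.55, 10,45,0,0,0.55, 10,45,0,0,0.55, 0,0,0,0,0.55]'
python3 - <<'E'
from h import *
p,d=eyes.read_camera("top");W=cloud("top",d);cv2.imwrite("pics/top4.png",cv2.resize(p[90:290,230:550],None,fx=2.5,fy=2.5))
for b in blobs(W,.012,.045,(.36,.45,-.34,-.25),5): print("brk",*b.values())
print(robot.observe()["qpos"])
E
```

```text
time: 15.3
tool_pos: [0.4032, -0.2947, 0.0512]
tool_rot: [-3.133, -0.101, 3.123]
contact_force: [-0.6, -0.4, 0.2]
opening: 0.0411
grip_force: 0.0
time: 16.1
tool_pos: [0.433, -0.1346, 0.1606]
tool_rot: [-3.136, -0.103, 3.128]
contact_force: [-0.2, -0.8, 0.1]
opening: 0.0504
grip_force: 0.0
[-0.44215866  0.3536147   1.75574676 -0.05463748  1.12277988 -1.97339437]
```

View pics/top4.png

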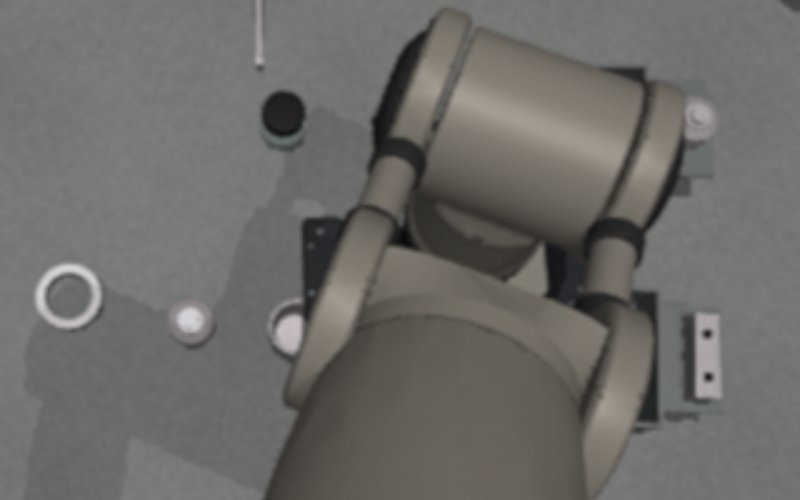

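The arm hides the near bin from above, but the table around it is undisturbed. I check the bin later and take cap2 at (468,-155) now.

```bash
python3 -m handwheel '[35,-20,0,0,0.68, 0,0,-40,0,0.68, 0,0,-40,0,0.68, 0,0,-25,0,0.68, 0,0,0,0,0.68, 0,0,0,0,0.68]'
```

```text
time: 16.75
tool_pos: [0.468, -0.1605, 0.0562]
tool_rot: [-3.134, -0.102, 3.122]
contact_force: [-0.1, -1.0, 1.2]
opening: 0.0626
grip_force: 0.0
```

```bash
python3 -m handwheel '[1,5,-15,0,0.68, 0,0,-15,0,0.68, 0,0,-8,0,0.68, 0,0,0,0,0.68, 0,0,0,0,0.68]'; python3 -m handwheel '[0,0,0,0,0.3, 0,0,0,0,0.3, 0,0,0,0,0.3, 0,0,0,0,0.3, 0,0,0,0,0.3]' 20; python3 -m handwheel '[0,0,15,0,0.3, 0,0,35,0,0.3, 0,0,45,0,0.3, 0,0,45,0,0.3, 0,0,0,0,0.3]'
```

```text
time: 17.25
tool_pos: [0.4698, -0.1552, 0.0191]
tool_rot: [-3.133, -0.1, 3.122]
contact_force: [0.9, -0.7, -0.1]
opening: 0.0624
grip_force: 0.0
time: 17.75
tool_pos: [0.4693, -0.1548, 0.0184]
tool_rot: [-3.133, -0.101, 3.123]
contact_force: [-0.1, 0.2, 3.8]
opening: 0.0398
grip_force: 20.0
time: 18.25
tool_pos: [0.472, -0.156, 0.1636]
tool_rot: [-3.129, -0.091, 3.123]
contact_force: [1.0, -1.2, -1.0]
opening: 0.0397
grip_force: 20.0
```

```bash
python3 -m handwheel '[27,-37,0,0,0.3, 27,-37,0,0,0.3, 27,-37,0,0,0.3, 26,-37,0,0,0.3, 0,0,0,0,0.3, 0,0,0,0,0.3]'; python3 -m handwheel '[0,0,-30,0,0.3, 0,0,-30,0,0.3, 0,0,-30,0,0.3, 0,0,-18,0,0.3, 0,0,0,0,0.3, 0,0,0,0,0.3]'
```

```text
time: 18.85
tool_pos: [0.5756, -0.3028, 0.1561]
tool_rot: [-3.135, -0.104, 3.122]
contact_force: [-0.5, 0.2, -0.6]
opening: 0.0393
grip_force: 20.0
time: 19.45
tool_pos: [0.576, -0.3018, 0.0508]
tool_rot: [-3.134, -0.102, 3.124]
contact_force: [-0.0, -0.7, -0.2]
opening: 0.0394
grip_force: 20.0
```

```bash
python3 -m handwheel '[0,-2,0,0,0.5, 0,0,0,0,0.58, 0,0,0,0,0.58, 0,0,0,0,0.58]'; python3 -m handwheel '[0,0,30,0,0.58, 0,0,45,0,0.58, 0,0,45,0,0.58, -25,40,0,0,0.6, -25,40,0,0,0.6, -25,40,0,0,0.6, -25,40,0,0,0.6, 0,0,0,0,0.6]'; python3 -m handwheel '[-10,48,0,0,0.6, -10,48,0,0,0.6, -10,48,0,0,0.6, -2,42,0,0,0.68, 0,0,0,0,0.68, 0,0,0,0,0.68]'
python3 - <<'E'
from h import *
p,d=eyes.read_camera("top");W=cloud("top",d);cv2.imwrite("pics/top5.png",cv2.resize(p[90:290,230:550],None,fx=2.5,fy=2.5))
for b in blobs(W,.014,.045,(.36,.45,-.34,-.25),5): print("brk",*b.values())
for b in blobs(W,.014,.045,(.55,.65,-.36,-.25),5): print("cap",*b.values())
E
```

```text
time: 19.85
tool_pos: [0.5764, -0.3048, 0.0508]
tool_rot: [-3.133, -0.1, 3.123]
contact_force: [-0.7, -0.6, -0.5]
opening: 0.0531
grip_force: 0.0
time: 20.65
tool_pos: [0.4725, -0.1402, 0.1702]
tool_rot: [-3.136, -0.105, 3.126]
contact_force: [-0.6, -0.9, -0.7]
opening: 0.055
grip_force: 0.0
time: 21.25
tool_pos: [0.4447, 0.0415, 0.1704]
tool_rot: [-3.133, -0.1, 3.125]
contact_force: [-0.3, -0.7, -0.8]
opening: 0.0624
grip_force: 0.0
brk 320 (404, -294, 21, 70, 90) [403.0, -294.0, 29.0] 35 [455, 216, 14, 33]
cap 256 (576, -304, 39, 38, 90) [574.0, -301.0, 29.0] 40 [450, 148, 19, 18]
```

View pics/top5.png

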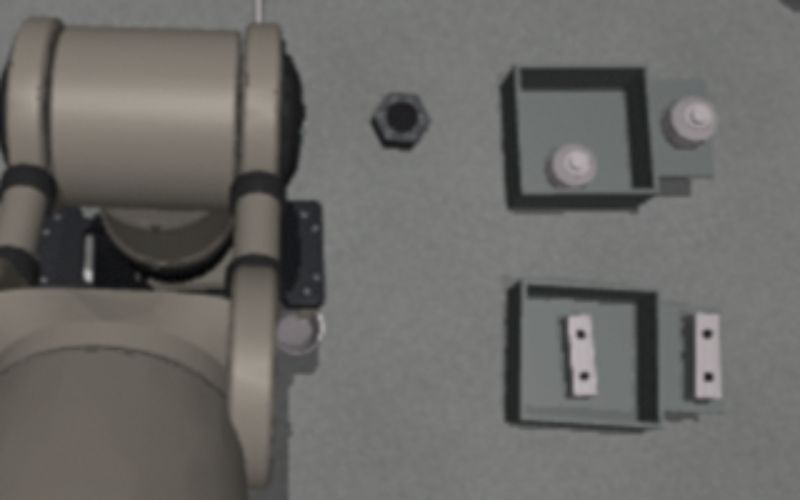

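Cap2 at (572,165) and the bracket at (582,355) stand in the right bins. Cap1 is next.

```bash
python3 -m handwheel '[1,3,-40,0,0.66, 0,0,-45,0,0.66, 0,0,-30,0,0.66, 0,0,-20,0,0.66, 0,0,-12,0,0.66, 0,0,-5,0,0.66, 0,0,0,0,0.66, 0,0,0,0,0.66]'; python3 -m handwheel '[0,0,0,0,0.3, 0,0,0,0,0.3, 0,0,0,0,0.3, 0,0,0,0,0.3, 0,0,0,0,0.3]' 20; python3 -m handwheel '[0,0,15,0,0.3, 0,0,35,0,0.3, 0,0,45,0,0.3, 0,0,45,0,0.3, 0,0,0,0,0.3]'
```

```text
time: 22.1
tool_pos: [0.4459, 0.0439, 0.0189]
tool_rot: [-3.133, -0.1, 3.122]
contact_force: [0.1, 0.7, 0.1]
opening: 0.0605
grip_force: 0.0
time: 22.6
tool_pos: [0.4455, 0.0444, 0.0186]
tool_rot: [-3.133, -0.101, 3.123]
contact_force: [-1.0, 0.9, 5.7]
opening: 0.0392
grip_force: 20.0
time: 23.1
tool_pos: [0.4481, 0.0442, 0.1631]
tool_rot: [-3.133, -0.091, 3.123]
contact_force: [1.5, -0.1, -1.3]
opening: 0.0394
grip_force: 20.0
```

```bash
python3 -m handwheel '[22,-43,0,0,0.3, 22,-43,0,0,0.3, 22,-43,0,0,0.3, 22,-43,0,0,0.3, 22,-43,0,0,0.3, 22,-43,0,0,0.3, 22,-43,0,0,0.3, 22,-43,0,0,0.3]'; python3 -m handwheel '[0,0,0,0,0.3, 0,0,0,0,0.3, 0,0,0,0,0.3]'
```

```text
time: 23.9
tool_pos: [0.6213, -0.3013, 0.1565]
tool_rot: [-3.134, -0.103, 3.123]
contact_force: [0.0, 1.1, 0.2]
opening: 0.0398
grip_force: 20.0
time: 24.2
tool_pos: [0.6206, -0.2985, 0.1571]
tool_rot: [-3.135, -0.103, 3.123]
contact_force: [0.7, -0.4, 0.1]
opening: 0.0396
grip_force: 20.0
```

```bash
python3 -m handwheel '[5,-5,-20,0,0.3, 0,0,-35,0,0.3, 0,0,-30,0,0.3, 0,0,-20,0,0.3, 0,0,0,0,0.3, 0,0,0,0,0.3]'; python3 -m handwheel '[0,0,0,0,0.5, 0,0,0,0,0.58, 0,0,0,0,0.58, 0,0,0,0,0.58]'; python3 -m handwheel '[0,0,30,0,0.58, 0,0,45,0,0.58, 0,0,45,0,0.58, -25,40,0,0,0.58, -25,40,0,0,0.58, -25,40,0,0,0.58, -25,40,0,0,0.58, -25,40,0,0,0.58]'
python3 -m handwheel '[-10,40,10,0,0.6, 0,40,10,0,0.6, 0,30,0,0,0.6, 0,0,0,0,0.6, 0,0,0,0,0.6]'
python3 - <<'E'
from h import *
p,d=eyes.read_camera("top");W=cloud("top",d);cv2.imwrite("pics/top6.png",p)
for b in blobs(W,.014,.045,(.36,.45,-.34,-.25),15): print("brk",*b.values())
for b in blobs(W,.014,.045,(.55,.65,-.36,-.25),15): print("cap",*b.values())
p,d=eyes.read_camera("scene");W=cloud("scene",d)
for b in blobs(W,.11,.135,(.25,.75,0.27,.45),5): print("row",*b.values())
E
```

```text
time: 24.8
tool_pos: [0.6263, -0.304, 0.053]
tool_rot: [-3.134, -0.102, 3.124]
contact_force: [0.2, 0.0, 0.2]
opening: 0.0395
grip_force: 20.0
time: 25.2
tool_pos: [0.6264, -0.3049, 0.0539]
tool_rot: [-3.133, -0.1, 3.123]
contact_force: [-1.0, 0.4, -0.6]
opening: 0.0532
grip_force: 0.0
time: 26.0
tool_pos: [0.5, -0.1033, 0.1736]
tool_rot: [-3.133, -0.1, 3.122]
contact_force: [2.5, 0.4, -0.1]
opening: 0.053
grip_force: 0.0
time: 26.5
tool_pos: [0.4912, 0.0055, 0.1934]
tool_rot: [-3.133, -0.101, 3.124]
contact_force: [0.3, -0.5, -1.3]
opening: 0.0555
grip_force: 0.0
brk 320 (404, -294, 70, 21, 1) [403.0, -294.0, 29.0] 34 [455, 216, 14, 33]
cap 258 (625, -303, 39, 39, 8) [623.0, -301.0, 29.0] 42 [448, 127, 19, 18]
cap 255 (576, -303, 39, 38, 33) [574.0, -301.0, 29.0] 38 [450, 148, 19, 18]
row 75 (367, 329, 26, 31, 61) [368.0, 329.0, 118.0] 123 [435, 148, 11, 9]
row 81 (463, 317, 26, 26, 6) [465.0, 317.0, 118.0] 123 [435, 169, 11, 9]
row 96 (561, 307, 27, 26, 19) [564.0, 306.0, 118.0] 123 [435, 192, 12, 11]
```

View pics/top6.png

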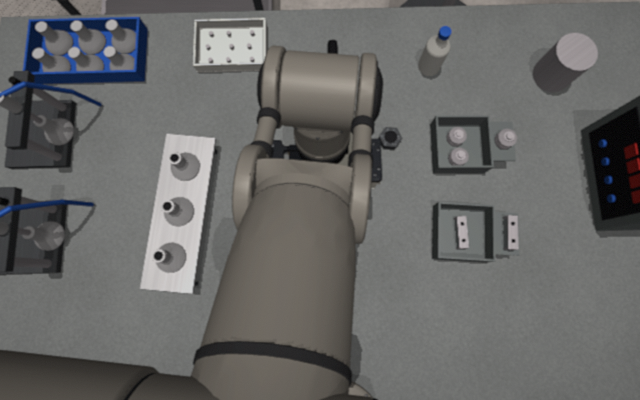

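Both caps, at (457,135) and (459,157), are in the cap bin, and the bracket at (462,232) is in the bracket bin. The reflector at (178,208) stands in line with its neighbours, and the arm is clear at z = 0.19 m.

```bash
python3 -c "
from cell import robot
print(robot.hand_in())"
```

```text
the job is handed in; nothing more can be done
None
```

The job was handed in at about 27 s: the last pictures show both caps and the bracket in their matching bins and the reflector upright midway in a straight row of three with its neighbours unmoved; hand-in returned no verdict, and in that final view the arm hid the beaker, spacer ring and jar.

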